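# Take the check rod out of its sloping sleeve and zero the station wheel

### The job

Take this check station out of service: draw the steel rod with the grey handle straight out along its sloping sleeve without levering it against the sleeve, and lay it down gently, level, in the two forks of the rest rack with the grey handle between the forks. Once the rod is resting there and let go, roll the knurled thumbwheel on the grey box until the digit 0 stands in the middle of its window, and let go. Leave the jars, bottles and other bench things where they are.

Things in the scene. Friction and masses are not known exactly. Their poses are not given: they have to be found in the camera images.
- sleeve: aluminium block 50 x 50 mm across, 90 mm long, on a fixed stand, with a 20 mm through-bore for the rod. Origin at the centre of the bore's upper mouth; z runs along the bore out of the mouth, sloping 40 degrees above level, away from the robot; y is level. The block spans z = 0 to -90 mm. Beyond the mouth all is free down to the stand's 10 mm thick foot.
- rod_center (a point): centre of the rod's grey handle, the place to grip: a square bar 26 x 26 mm, 64 mm long, its z axis along the rod, flat sides facing x and y. At the start it is 32 mm out of the sleeve's mouth along the bore, its shoulder against the mouth, its z along the sleeve's z and its y level. The rod's balance point is within 15 mm of here.
- rod_tip (a point): centre of the end of the rod's long shaft, 132 mm from the handle's centre; at the start it is 100 mm deep, so it must travel 100 mm along the bore to come out of the mouth.
- rod: the rod, about 0.22 kg, 192 mm long; same frame as rod_center, z along the rod. Handle from z = -32 to +32 mm; a steel shaft of 18 mm diameter from z = -32 to the tip at -132 mm (through the sleeve at the start, its tip 10 mm out below; 2 mm loose on diameter); a steel stub of 18 mm diameter from z = +32 to +60 mm.
- rack: fixed rack, foot 130 x 90 x 8 mm, origin under its centre on the bench. Two upright aluminium forks 8 mm thick at x = -44 and +44 mm, each a 90 degree V: bottom at z = 60 mm, y = 0, tips at z = 92 mm, y = +-35 mm. The laid rod is level along x, either way round, axis 73 mm up, handle between the forks (8 mm play each way), shaft and stub in the Vs.
- box: fixed grey selector box 120 x 84 x 72 mm, origin under its centre on the bench. A black thumbwheel with white digits stands out of its top. The window is a dark frame by the rim on the +x side (away from the robot), 22 degrees above axle level; its side bars are 15 to 20 mm from the wheel's mid-plane, 46 to 52 mm from the axle, up to 40 degrees above level.
- wheel_axle (a point): centre of the knurled thumbwheel, 66 mm above the bench: a disc of 45 mm radius, 28 mm thick, axle along y of this frame (x is the box's x). Its top is 111 mm above the bench; the part above the box's top (72 mm) is free: its flat sides can be pinched near the rim, or the rim pushed.
- wheel (a joint): turn of the thumbwheel, rad. Digit k is in the middle of the window at k x 0.628 (digit 0 at 0 or 6.283). It grows as the wheel's top rolls to the box's +x, away from the robot; rolling the top towards the robot lowers the digit. It starts between 0.7 and 1.9, turns a little stiffly (0.08 N m), without clicks, and stays where it is left.
- jar: small amber screw-top jar, 38 mm diameter, 46 mm tall, loose, to be left alone; origin under its centre
- weight: small round steel weight with a knob on top, 36 mm diameter, 46 mm tall, loose, to be left alone; origin under its centre
- beaker: open glass beaker, 72 mm diameter, 90 mm tall, loose, to be left alone; origin under its centre
- bottle_a: larger amber reagent bottle, 84 mm diameter, 190 mm tall, loose, to be left alone; origin under its centre
- bottle_b: smaller amber reagent bottle, 72 mm diameter, 160 mm tall, loose, to be left alone; origin under its centre
- spanner: steel spanner lying on the bench, 170 mm long, loose, to be left alone
Mind the look-alikes: they are no part of the job. What is shaped like the rod but orange or yellow is not meant.

How it is judged:
By the outcome, as a careful person would: the job done as asked, in the order asked, and still so for the second after the job is handed in, with the robot touching nothing.
It also fails if it takes over 72 s, if anything falls off the work surface, if the arm or the gripper's body presses on something with over 40 N, if the wrist force passes 120 N, or if a joint passes its speed limit or range.

### The arm

A 6-joint arm with a two-finger parallel gripper is mounted at the origin on the work surface. World frame = base frame: x ahead of the robot, y to its left, z up, the work surface at z = 0. Lengths are in m, angles in degrees, forces in N, time in s.
With the tool pointing down it reaches from about 0.275 to 0.85 m from the base axis. Payload 5.2 kg.
Tool frame: the origin (TCP) lies midway between the tips of the shut fingers; the grasp point (between the pads) lies robot.grasp_offset behind it (robot.grasp_offset is the distance from the TCP to the grasp point, in m); z points along the fingers, y is the line along which they close (so a half turn about z gives the same grasp; the last joint's range is limited). The gripper opens to 85 mm and grips with 20 to 120 N. Pads are 22 mm wide; open, the fingers measure 114 mm over their backs; the gripper's body (76 mm by 85 mm) begins 54 mm behind the grasp point. The pads swing forward as they close: fully open they stand 13 mm farther back than shut.
Start: joints at [52.208, 14.817, 87.949, -0, 77.235, -11.62], TCP at [0.243, 0.494, 0.231] pointing down, gripper open.
Joint ranges: [-179.93, 179.93], [-52.35, 119.4], [10.71, 147.94], [-69.91, 249.91], [12.55, 155.21], [-178.61, 178.61]. Speed limits (degrees/s): [147.25, 147.25, 180, 180, 180, 180].

### API

Orientations are given as a 3x3 rotation matrix whose columns are the frame's x, y, z axes.
In Python, from plant import robot gives the robot as it stands. The module is installed in compiled form; this text tells all that it offers.
- The arm moves only by the tool arm_command, never from a script. Its argument "moves" is a list of rows, each a list of 2 entries, a list of its own where there are three numbers: the shift along the tool's x, y, z in cm, then the turn about the tool's z in rad. A call has 1 to 5 rows; each row shifts and turns the commanded pose from where the row before left it, along the tool's axes as they then stand; what a row does not reach is not made up. A row lasts 1/8 s, in which the tool goes at most 62.5 mm and 10.7 degrees, less where a joint would pass 70% of its speed; a pose out of reach is approached as far as the arm can. A call with a gripper value outside its range is refused whole. "grip" is the closure in counts, from 0 (fully open) to 255 (shut), set as the call begins (left out, the last holds). The fingers move at their own pace and stop on an object; the grip force is fixed at half the most. Time passes only in rows, so rows that do not move let the fingers close. It gives the time, the measured TCP pose, the force, the opening and the grip force at its end, in the units of the state.
- robot.get_obs(): the state, without advancing time (a new reading comes with each control period).
- robot.capture(name): name is "scene" or "top" or "wrist"; returns a dict with "color" (420x560x3 uint8, red, green, blue), "mtx" (3x3 intrinsics, pixels), "k1" (the pictures are not rectified: a ray, as slopes to the right and down, at radius r is drawn at 1 + k1 r^2 times it, then the intrinsics apply), "world_from_camera" (4x4, takes a point from camera to world coordinates). Camera axes: x right, y down, z forward; pixel columns grow to the right and rows downward; lengths in m; the calibration is good to about 2 mm. A picture is of the moment at which its call begins. There is no depth.
- robot.hand_in(): hands the job in; it is judged then, once.
The state is a dict: "clock": time; "joint_positions": joint angles; "joint_velocities": joint speeds; "joint_efforts": joint torques, N m; "tool_pos": TCP position; "ee_rot": TCP orientation; "ft_force": force on the tool from outside, world axes, zero at the start; "wrist_torque": the same for the moment, N m; "grip_width": opening from 0.0 (shut) to 1.0 (fully open); "finger_force": force on a finger pad.
Only numpy, scipy, OpenCV 4.12 (cv2) and the standard library are available. Lean on these libraries where they do the work, as an engineer would, in place of code of your own. Each camera call takes 0.05 s, during which the arm holds its last target. There are 200 camera calls.

## Working session

There is one attempt and no reset: what is moved stays moved. The work goes in short steps, Python scripts to look and compute and a tool call to move; the robot and the scene stay as the last step left them, time stands still between calls to the robot, and variables do not carry over. Pictures are saved under pics/ and viewed, at most 10 in all, crops included, and the job is handed in when it is done.

Besides the shell and the picture viewer there is one more tool, called after "Request:" in YAML: its name, and indented under it one key for each argument. arm_command: Moves the arm, as the interface text tells. Its arguments: {"type":"object","properties":{"moves":{"type":"array"},"grip":{"type":"number"}},"required":["moves"]}

```bash
mkdir -p pics; cat > h.py <<'E'
import numpy as np, cv2
from plant import robot
def cap(n,f=None):
    c=robot.capture(n)
    if f: cv2.imwrite(f,c["color"][:,:,::-1])
    return c
def ray(c,u,v):
    K=np.array(c["mtx"]); p=cv2.undistortPoints(np.array([[[u,v]]],float),K,np.array([c["k1"],0,0,0.]))[0,0]
    T=np.array(c["world_from_camera"]); return T[:3,3],T[:3,:3]@np.array([p[0],p[1],1])
def plane(c,u,v,z):
    o,d=ray(c,u,v); return o+d*(z-o[2])/d[2]
def tri(c1,a,c2,b):
    o,d=ray(c1,*a);p,e=ray(c2,*b); d/=np.linalg.norm(d);e/=np.linalg.norm(e)
    s=np.linalg.lstsq(np.c_[d,-e],p-o,rcond=None)[0]; P=o+d*s[0];Q=p+e*s[1]
    return (P+Q)/2,np.linalg.norm(P-Q)
def proj(c,P):
    T=np.linalg.inv(np.array(c["world_from_camera"])); P=np.atleast_2d(P)@T[:3,:3].T+T[:3,3]
    s=P[:,:2]/P[:,2:]; r=(s**2).sum(1,keepdims=True); s=s*(1+c["k1"]*r); K=np.array(c["mtx"])
    return s*[K[0,0],K[1,1]]+[K[0,2],K[1,2]]
E
python3 - <<'E'
from h import *
import pickle
a=cap("scene");b=cap("top");pickle.dump((a,b),open("c.pkl","wb"))
im=np.vstack([a["color"],b["color"]])[:,:,::-1]
cv2.imwrite("pics/a.png",cv2.resize(a["color"][:,:,::-1],(784,588),interpolation=cv2.INTER_CUBIC))
cv2.imwrite("pics/b.png",cv2.resize(b["color"][:,:,::-1],(784,588),interpolation=cv2.INTER_CUBIC))
for c in(a,b): print(np.round(c["world_from_camera"],3),c["mtx"],c["k1"])
o=robot.get_obs();print(o,robot.grasp_offset)
E
```

```text
[[ 0.783  0.376 -0.496  1.097]
 [ 0.622 -0.457  0.635 -0.697]
 [ 0.012 -0.806 -0.592  0.714]
 [ 0.     0.     0.     1.   ]] [[407.61279494   0.         283.6014381 ]
 [  0.         407.61279494 211.59351598]
 [  0.           0.           1.        ]] -0.11147521218764814
[[-0.035 -0.976  0.214  0.315]
 [-0.999  0.034 -0.008 -0.038]
 [ 0.    -0.214 -0.977  1.264]
 [ 0.     0.     0.     1.   ]] [[400.214238     0.         278.93496906]
 [  0.         400.214238   209.82095899]
 [  0.           0.           1.        ]] -0.01664801605842594
{'clock': 0.1, 'joint_positions': array([ 5.22075172e+01,  1.48564007e+01,  8.80038831e+01,  4.49051075e-04,
        7.72337407e+01, -1.16201389e+01]), 'joint_velocities': array([ 0.0138316 , -0.08720122, -0.11086495,  0.02421018, -0.05128217,
       -0.00744057]), 'joint_efforts': array([ 2.53525723e-03, -4.46970034e+01, -2.91247433e+01, -1.02532163e-04,
        6.28144408e-03, -8.72976251e-07]), 'tool_pos': array([0.24228433, 0.49324853, 0.23055191]), 'ee_rot': array([[-8.97470438e-01,  4.41073451e-01, -1.01167305e-03],
       [ 4.41074482e-01,  8.97469572e-01, -1.29212114e-03],
       [ 3.38025450e-04, -1.60586370e-03, -9.99998653e-01]]), 'ft_force': array([-0.27387909, -0.54445542, -0.82530876]), 'wrist_torque': array([ 0.00311956, -0.03327755,  0.00308821]), 'finger_force': 0.0, 'grip_width': 0.9997993154776262} 0.0187
```

View pics/a.png

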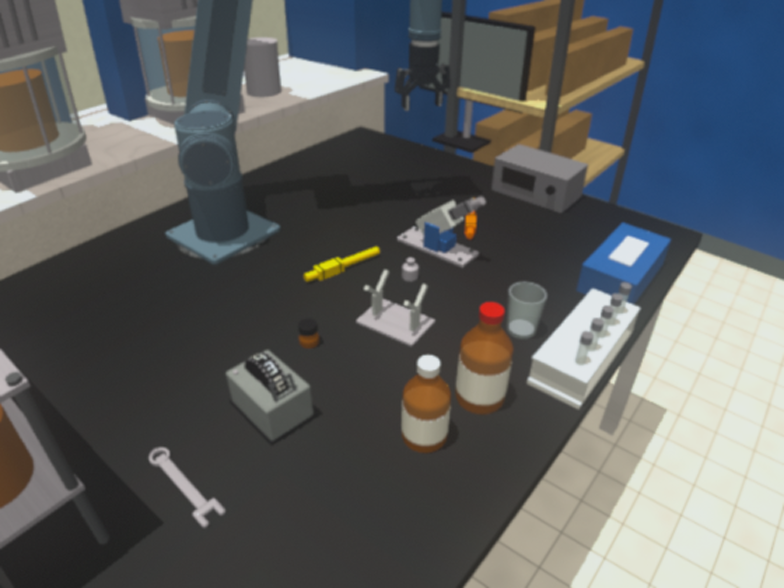

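View pics/b.png

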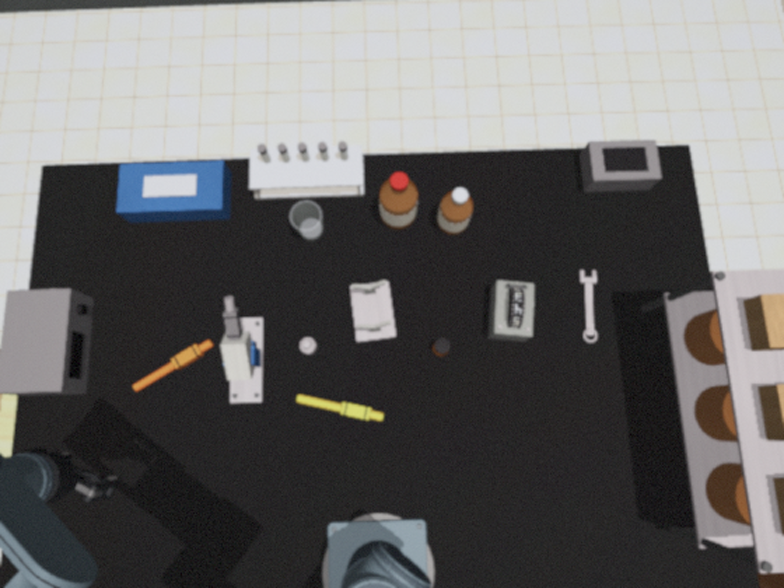

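The scene view (1.4x) shows the rod candidates: a grey handle in the sleeve at (470,207), a yellow one on the bench at (343,264) and an orange one behind the sleeve at (470,225). In the top view they are at (231,318), (340,408) and (172,366). The grey one in the sleeve fits the description. An enlarged crop comes next to confirm it.

```bash
python3 - <<'E'
import pickle,cv2,numpy as np
a,b=pickle.load(open("c.pkl","rb"))
A=a["color"][:,:,::-1];B=b["color"][:,:,::-1]
def cr(I,x,y,w,h,s): return cv2.resize(I[y:y+h,x:x+w],(w*s,h*s),interpolation=cv2.INTER_CUBIC)
# 400x300 tiles
T=[cr(A,275,130,80,60,5),cr(B,145,205,80,60,5) ,cr(B,145,235,80,60,5),cr(A,245,185,80,60,5)]
cv2.imwrite("pics/c.png",np.vstack([np.hstack(T[:2]),np.hstack(T[2:])]))
T=[cr(B,240,195,80,60,5),cr(B,330,190,80,60,5),cr(A,155,245,80,60,5),cr(A,165,245,40,30,10)]
cv2.imwrite("pics/d.png",np.vstack([np.hstack(T[:2]),np.hstack(T[2:])]))
E
```

```text
(no output)
```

View pics/c.png

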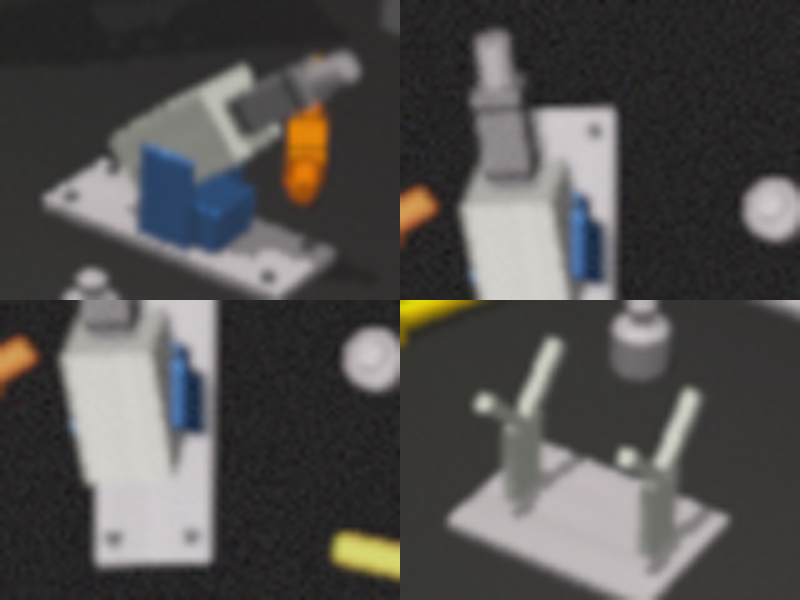

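View pics/d.png

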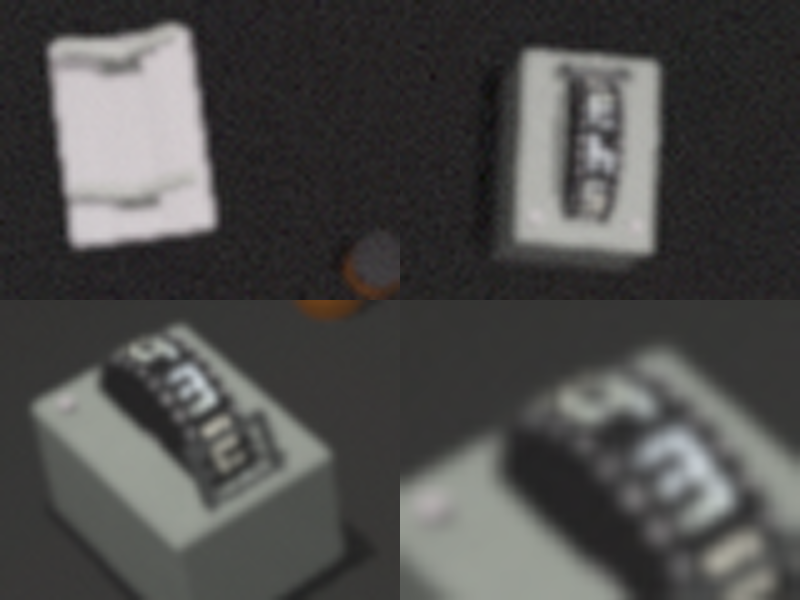

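The crop confirms it: the dark grey handle sits in the light sleeve (scene tile at (270,100)), and the orange rod lies behind it on the bench. The rack is free, and the box window shows 2, then 3, then 4 going upward. Next I'll work out rough positions.

```bash
python3 - <<'E'
from h import *
import pickle
np.set_printoptions(precision=4,suppress=True)
a,b=pickle.load(open("c.pkl","rb"))
ta=lambda x,y,ox,oy:(x/5+ox-.4,y/5+oy-.4)
# sleeve foot edges (z=.01)
P=[plane(b,*ta(x,y,ox,oy),.01) for x,y,ox,oy in[(97,265,145,235),(212,260,145,235),(215,107,145,205)]]
print("foot",P,np.degrees(np.arctan2(*(P[2]-P[1])[[1,0]])))
# stub end, handle ends: top vs scene
print("stub end",tri(b,ta(92,36,145,205),a,ta(350,68,275,130)))
print("handle/stub joint",tri(b,ta(98,90,145,205),a,ta(300,88,275,130)))
print("mouth handle",tri(b,ta(111,175,145,205),a,ta(245,115,275,130)))
# rack foot corners z=.008 (top tile 240,195)
R=[plane(b,*ta(x,y,240,195),.008) for x,y in[(75,246),(215,228)]]
print("rack low edge",R,np.linalg.norm(R[0]-R[1]))
S=[plane(a,*ta(x,y,245,185),.008) for x,y in[(50,218),(243,300),(328,218),(145,140)]]
print("rack scene",S)
F=[tri(b,ta(x,y,240,195),a,ta(*s,245,185)) for (x,y),s in[((52,45),(85,105))]]
S=np.array(S);print(S.mean(0),[np.linalg.norm(S[i]-S[i-1]) for i in range(4)],[np.degrees(np.arctan2(*(S[i]-S[i-1])[[1,0]])) for i in range(4)])
B=np.array([plane(b,*ta(x,y,330,190),.072) for x,y in[(124,50),(258,62),(254,252),(116,240)]])
print("box",B,B.mean(0),[np.linalg.norm(B[i]-B[i-1]) for i in range(4)],[np.degrees(np.arctan2(*(B[i]-B[i-1])[[1,0]])) for i in range(4)])
E
```

```text
foot [array([0.3564, 0.3149, 0.01  ]), array([0.3571, 0.2439, 0.01  ]), array([0.5468, 0.2445, 0.01  ])] 0.17109151800819522
stub end (array([0.5617, 0.2801, 0.163 ]), np.float64(0.0002785832804028309))
handle/stub joint (array([0.5323, 0.2799, 0.1408]), np.float64(0.006356129875151414))
mouth handle (array([0.4902, 0.2826, 0.1059]), np.float64(0.0017484433896540242))
rack low edge [array([0.4827, 0.0327, 0.008 ]), array([ 0.4911, -0.056 ,  0.008 ])] 0.08910434802573465
rack scene [array([ 0.4924, -0.0518,  0.008 ]), array([ 0.6172, -0.039 ,  0.008 ]), array([0.6116, 0.046 , 0.008 ]), array([0.4867, 0.0376, 0.008 ])]
[ 0.552  -0.0018  0.008 ] [np.float64(0.08961091904601755), np.float64(0.12539480082646354), np.float64(0.08514823841898798), np.float64(0.12519443863225702)] [np.float64(-86.33239631066479), np.float64(5.875324311327444), np.float64(93.74015932334108), np.float64(-176.16408578149498)]
box [[ 0.5997 -0.2799  0.072 ]
 [ 0.5892 -0.3616  0.072 ]
 [ 0.4723 -0.3487  0.072 ]
 [ 0.4825 -0.2663  0.072 ]] [ 0.5359 -0.3141  0.072 ] [np.float64(0.11797551263875737), np.float64(0.0823365921423529), np.float64(0.11767368458712951), np.float64(0.08305566930060955)] [np.float64(-6.655728137413108), np.float64(-97.27979294470573), np.float64(173.69574369272956), np.float64(82.9353616223189)]
```

Request:
arm_command:
  moves:
    - [[0,0,-1.0],-0.1525]
    - [[0,0,-1.0],-0.1525]
    - [[0,0,-1.0],-0.1525]
    - [[-4.3,-3.55,-0.7],0]
    - [[-4.3,-3.55,-0.7],0]
  grip: 0

```text
clock: 0.72
tool_pos: [0.3288, 0.4221, 0.2751]
ee_rot: [[-1.0, -0.003, -0.0], [-0.003, 1.0, -0.0], [0.0, -0.0, -1.0]]
ft_force: [0.3, -0.1, -0.3]
grip_width: 1.004
finger_force: 0.0
```

Request:
arm_command:
  moves:
    - [[-4.3,-3.55,0],0]
    - [[-4.3,-3.55,0],0]
    - [[-4.3,-3.55,0],0]
    - [[-4.3,-3.55,0],0]
    - [[0,0,0],0]

```text
clock: 1.35
tool_pos: [0.5033, 0.2778, 0.2742]
ee_rot: [[-1.0, 0.005, -0.001], [0.005, 1.0, -0.001], [0.001, -0.001, -1.0]]
ft_force: [-1.3, -0.4, -0.6]
grip_width: 0.996
finger_force: 0.0
```

```bash
python3 - <<'E'
from h import *
np.set_printoptions(precision=4,suppress=True)
w=cap("wrist");cv2.imwrite("pics/w1.png",cv2.resize(w["color"][:,:,::-1],(784,588),interpolation=cv2.INTER_CUBIC))
import pickle;pickle.dump(w,open("w1.pkl","wb"))
print(w["world_from_camera"]);o=robot.get_obs();print(o["clock"],o["tool_pos"],o["ee_rot"],o["ft_force"])
E
```

```text
[[ 0.0048  0.9539  0.3002  0.4279]
 [ 1.     -0.0041 -0.0028  0.2781]
 [-0.0015  0.3002 -0.9539  0.4164]
 [ 0.      0.      0.      1.    ]]
1.4 [0.5016 0.2794 0.2743] [[-1.      0.0028 -0.0018]
 [ 0.0028  1.     -0.0004]
 [ 0.0018 -0.0004 -1.    ]] [ 0.5668 -0.1319 -0.0828]
```

View pics/w1.png

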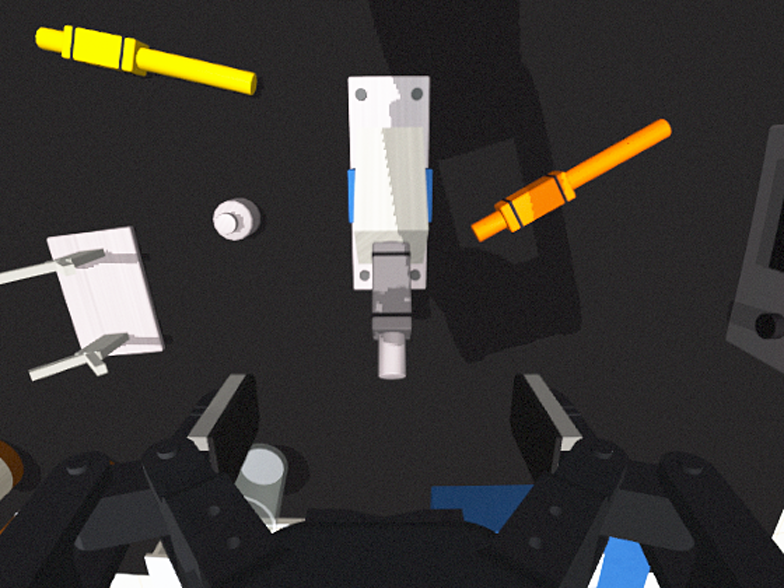

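The wrist view (1.4x) shows the sleeve and rod straight ahead: handle at (392,290), stub end at (392,372), weight at (232,222). The rack foot corners are at (48,238), (133,227) and (163,349).

```bash
python3 - <<'E'
from h import *
import pickle
np.set_printoptions(precision=4,suppress=True)
w=pickle.load(open("w1.pkl","rb"));g=cv2.GaussianBlur(cv2.cvtColor(w["color"],cv2.COLOR_RGB2GRAY),(3,3),0).astype(float)
for r in (195,205,215,234,250,258,262):
    row=g[r]; m=np.where(row[255:305]>70)[0]+255
    u=(m[0]+m[-1])/2
    print(r,m[0],m[-1],[plane(w,u,r,z)[:2] for z in(.12,.14,.16)])
print("foot",[plane(w,x/1.4,y/1.4,.01) for x,y in[(348,77),(430,76),(426,288),(354,289)]])
print("block top corners",[plane(w,x/1.4,y/1.4,.125) for x,y in[(355,231),(429,230)]])
print("stub end bottom edge",plane(w,392/1.4,378/1.4,.163))
print("col",g[150:290:2,280].astype(int))
print("rack",[plane(w,x/1.4,y/1.4,.008) for x,y in[(48,238),(133,227),(163,349)]])
E
```

```text
195 255 304 [array([0.5051, 0.2824]), array([0.4998, 0.2821]), array([0.4946, 0.2818])]
205 255 303 [array([0.5152, 0.2819]), array([0.5093, 0.2817]), array([0.5034, 0.2814])]
215 266 293 [array([0.5255, 0.2824]), array([0.5189, 0.2821]), array([0.5123, 0.2818])]
234 266 293 [array([0.5457, 0.2824]), array([0.5378, 0.2821]), array([0.5298, 0.2818])]
250 270 289 [array([0.5634, 0.2824]), array([0.5542, 0.2821]), array([0.5451, 0.2818])]
258 270 289 [array([0.5725, 0.2824]), array([0.5627, 0.2821]), array([0.553 , 0.2818])]
262 270 289 [array([0.5771, 0.2824]), array([0.567 , 0.2821]), array([0.5569, 0.2818])]
foot [array([0.3613, 0.2473, 0.01  ]), array([0.3608, 0.3169, 0.01  ]), array([0.5487, 0.3174, 0.01  ]), array([0.5494, 0.2481, 0.01  ])]
block top corners [array([0.4749, 0.2582, 0.125 ]), array([0.4744, 0.3073, 0.125 ])]
stub end bottom edge [0.5634 0.2823 0.163 ]
col [247 239 245 251 250 250 250 237 214 215 213 170 161 168 164  79  92 167
 169 169 169 170 170 169 169 169 169 166 131 119 120 121 120 120 119 120
 106  36  83 120 120 119 122 112 162 166 166 173 208 228 229 229 230 230
 230 230 229 228 227 180 127  42  40  38  39  39  38  41  39  41]
rack [array([ 0.4964, -0.0514,  0.008 ]), array([0.4875, 0.0387, 0.008 ]), array([0.6137, 0.0486, 0.008 ])]
```

Request:
arm_command:
  moves:
    - [[-0.6,0.15,3.0],0]
    - [[-0.6,0.1,4.0],0]
    - [[0,0,4.0],0]
    - [[0,0,3.6],0]
    - [[0,0,0],0]

```text
clock: 2.02
tool_pos: [0.5092, 0.2837, 0.1264]
ee_rot: [[-1.0, -0.002, -0.007], [-0.002, 1.0, -0.002], [0.007, -0.002, -1.0]]
ft_force: [0.3, -0.0, 0.1]
grip_width: 0.998
finger_force: 0.0
```

Request:
arm_command:
  moves:
    - [[0,0,0],0]
    - [[0,0,0],0]

```text
clock: 2.28
tool_pos: [0.5137, 0.2841, 0.1315]
ee_rot: [[-1.0, -0.001, 0.003], [-0.001, 1.0, 0.001], [-0.003, 0.001, -1.0]]
ft_force: [-0.4, -1.0, 1.1]
grip_width: 0.998
finger_force: 0.0
```

```bash
python3 - <<'E'
from h import *
np.set_printoptions(precision=4,suppress=True)
P=[]
for i in range(4):
    o=robot.get_obs();w=cap("wrist");P.append(o["tool_pos"])
cv2.imwrite("pics/w2.png",cv2.resize(w["color"][:,:,::-1],(784,588),interpolation=cv2.INTER_CUBIC))
print(np.mean(P,0),o["ee_rot"])
g=cv2.GaussianBlur(cv2.cvtColor(w["color"],cv2.COLOR_RGB2GRAY),(3,3),0).astype(int)
c=np.array([.515,.282,.127]);d=np.array([.766,0,.643]);print(proj(w,[c,c+d*.032,c-d*.032,c+d*.06]))
E
```

```text
[0.5135 0.2838 0.1311] [[-1.     -0.0008  0.0022]
 [-0.0008  1.      0.0007]
 [-0.0022  0.0007 -1.    ]]
[[271.6172 268.4414]
 [271.4265 333.9721]
 [271.797  211.1229]
 [271.2567 398.2315]]
```

View pics/w2.png

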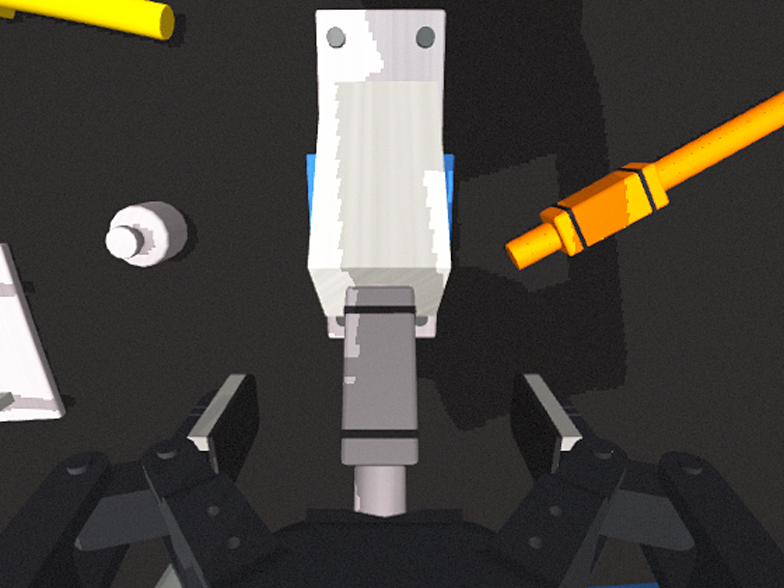

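The second wrist view shows the handle centred at column 380 and the finger pads centred at 385.5, so the tool is about 2 mm too far in +y. The handle's top face spans rows 288 to 465.

```bash
python3 - <<'E'
from h import *
import pickle
np.set_printoptions(precision=4,suppress=True)
w=pickle.load(open("w1.pkl","rb"));v=cap("wrist")
for c in(w,v):
    g=cv2.GaussianBlur(cv2.cvtColor(c["color"],cv2.COLOR_RGB2GRAY),(3,3),0).astype(int)
    k=270 if c is v else 280
    print([(r,g[r,k]) for r in range(165,345,2) if abs(g[r+1,k]-g[r-1,k])>25])
s=1.4
print("top end edge",tri(w,(392/s,338/s),v,(380/s,465/s)),"expect",np.array([.515,.282,.127])+.032*np.array([.766,0,.643])+.013*np.array([-.643,0,.766]))
print("corner",tri(w,(355/s,231/s),v,(309/s,268/s)),tri(w,(429/s,230/s),v,(450/s,268/s)))
E
```

```text
[(171, np.int64(198)), (179, np.int64(132)), (183, np.int64(144)), (205, np.int64(151)), (223, np.int64(70)), (225, np.int64(42)), (227, np.int64(113)), (237, np.int64(140)), (245, np.int64(191)), (267, np.int64(203)), (269, np.int64(164)), (271, np.int64(72))]
[(191, np.int64(198)), (205, np.int64(135)), (217, np.int64(130)), (219, np.int64(60)), (223, np.int64(46)), (225, np.int64(124)), (307, np.int64(79)), (313, np.int64(71)), (315, np.int64(137)), (333, np.int64(136))]
top end edge (array([0.5466, 0.2822, 0.1371]), np.float64(0.0008717235110366664)) expect [0.5312 0.282  0.1575]
corner (array([0.4741, 0.2581, 0.1275]), np.float64(0.0009386573614621209)) (array([0.4758, 0.3076, 0.1179]), np.float64(0.0011358212763011278))
```

```bash
python3 - <<'E'
from h import *
import pickle
np.set_printoptions(precision=4,suppress=True)
w=pickle.load(open("w1.pkl","rb"));v=cap("wrist")
print(tri(w,(280,236.5),v,(271.4,332.5)), "band",tri(w,(280,225),v,(271.4,310)),"lower band",tri(w,(280,181),v,(271.4,221)))
E
```

```text
(array([0.5365, 0.2821, 0.1494]), np.float64(0.0006438820664748105)) band (array([0.5268, 0.2821, 0.1452]), np.float64(0.0007086386527891416)) lower band (array([0.4911, 0.2823, 0.1202]), np.float64(0.0012187777538616889))
```

Request:
arm_command:
  moves:
    - [[0,-0.2,1.0],0]
    - [[0,0,1.0],0]
    - [[0,0,0],0]

```text
clock: 2.95
tool_pos: [0.5117, 0.2808, 0.1077]
ee_rot: [[-1.0, -0.0, -0.003], [-0.0, 1.0, -0.001], [0.003, -0.001, -1.0]]
ft_force: [0.7, 1.2, 1.1]
grip_width: 0.996
finger_force: 0.0
```

Request:
arm_command:
  moves:
    - [[-0.3,0,0.3],0]
    - [[0,0,0],0]
    - [[0,0,0],0]

```text
clock: 3.32
tool_pos: [0.5159, 0.2814, 0.1065]
ee_rot: [[-1.0, -0.001, 0.0], [-0.001, 1.0, 0.0], [-0.0, 0.0, -1.0]]
ft_force: [-0.2, 0.4, 0.8]
grip_width: 0.995
finger_force: 0.0
```

Request:
arm_command:
  moves:
    - [[0,0,0],0]
    - [[0,0,0],0]
    - [[0,0,0],0]
    - [[0,0,0],0]
    - [[0,0,0],0]
  grip: 255

```text
clock: 3.95
tool_pos: [0.5158, 0.2815, 0.1065]
ee_rot: [[-1.0, -0.001, 0.0], [-0.001, 1.0, 0.0], [-0.0, 0.0, -1.0]]
ft_force: [-0.2, 1.2, 2.1]
grip_width: 0.296
finger_force: 59.6
```

Request:
arm_command:
  moves:
    - [[0,0,0],0]
    - [[0,0,0],0]
    - [[0,0,0],0]

```text
clock: 4.32
tool_pos: [0.5158, 0.2815, 0.1065]
ee_rot: [[-1.0, -0.001, 0.0], [-0.001, 1.0, 0.0], [-0.0, 0.0, -1.0]]
ft_force: [-0.2, 1.7, 3.5]
grip_width: 0.294
finger_force: 59.8
```

```bash
python3 - <<'E'
from h import *
np.set_printoptions(precision=4,suppress=True)
P=[];F=[];M=[]
for i in range(4):
    w=cap("wrist");o=robot.get_obs();P.append(o["tool_pos"]);F.append(o["ft_force"]);M.append(o["wrist_torque"])
print(np.mean(P,0),np.std(P,0),np.mean(F,0),np.mean(M,0),o["grip_width"],o["finger_force"])
E
```

```text
[0.5158 0.2815 0.1065] [0. 0. 0.] [-0.9522  1.0784  4.0291] [ 0.2823  0.2066 -0.0592] 0.29737247171963316 59.842602610588074
```

Request:
arm_command:
  moves:
    - [[-0.31,0,-0.26],0]
    - [[-0.46,0,-0.385],0]
    - [[-0.46,0,-0.385],0]
    - [[-0.46,0,-0.385],0]
    - [[0,0,0],0]

```text
clock: 5.15
tool_pos: [0.5337, 0.2812, 0.121]
ee_rot: [[-1.0, -0.001, 0.002], [-0.001, 1.0, 0.0], [-0.002, 0.0, -1.0]]
ft_force: [0.1, 0.1, 0.2]
grip_width: 0.293
finger_force: 59.5
```

Request:
arm_command:
  moves:
    - [[-0.613,0,-0.514],0]
    - [[-0.613,0,-0.514],0]
    - [[-0.613,0,-0.514],0]
    - [[-0.613,0,-0.514],0]
    - [[-0.613,0,-0.514],0]

```text
clock: 5.78
tool_pos: [0.5638, 0.2813, 0.1466]
ee_rot: [[-1.0, -0.001, 0.0], [-0.001, 1.0, -0.0], [-0.0, -0.0, -1.0]]
ft_force: [0.2, -0.9, -1.9]
grip_width: 0.296
finger_force: 59.4
```

Request:
arm_command:
  moves:
    - [[-0.613,0,-0.514],0]
    - [[-0.613,0,-0.514],0]
    - [[-0.613,0,-0.514],0]
    - [[-0.613,0,-0.514],0]
    - [[-0.613,0,-0.514],0]

```text
clock: 6.4
tool_pos: [0.5943, 0.2814, 0.1722]
ee_rot: [[-1.0, -0.001, -0.0], [-0.001, 1.0, -0.0], [0.0, -0.0, -1.0]]
ft_force: [0.5, -0.2, -1.8]
grip_width: 0.297
finger_force: 59.4
```

Request:
arm_command:
  moves:
    - [[-0.8,0,-0.671],0]
    - [[-1.2,0,-1.007],0]
    - [[-1.2,0,-1.007],0]
    - [[0,0,-2.0],0]
    - [[0,0,0],0]

```text
clock: 7.02
tool_pos: [0.6273, 0.2816, 0.2207]
ee_rot: [[-1.0, -0.001, 0.004], [-0.001, 1.0, 0.001], [-0.004, 0.001, -1.0]]
ft_force: [0.3, 0.8, -2.0]
grip_width: 0.295
finger_force: 59.5
```

```bash
python3 - <<'E'
from h import *
import pickle
np.set_printoptions(precision=4,suppress=True)
a=cap("scene");w=cap("wrist");o=robot.get_obs();print(o["clock"],o["tool_pos"],o["ft_force"])
pickle.dump(w,open("w3.pkl","wb"))
cv2.imwrite("pics/e.png",np.hstack([cv2.resize(x["color"][:,:,::-1],(400,300)) for x in(a,w)]))
A=a["color"][:,:,::-1][60:240,220:380];cv2.imwrite("pics/e.png",np.hstack([cv2.resize(A,(400,450),interpolation=cv2.INTER_CUBIC),cv2.resize(w["color"][:,:,::-1],(400,450))]))
E
```

```text
7.125 [0.6259 0.2814 0.2185] [ 0.0691  0.1608 -2.7233]
```

View pics/e.png

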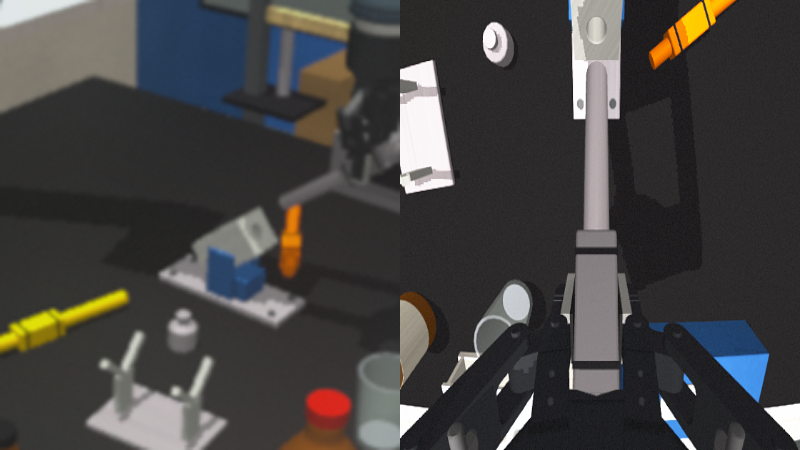

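The pictures show the rod clear of the sleeve, with its shaft pointing back towards the robot and the tip at about (597,65) in the right tile. The beaker, bottles and weight are untouched.

Request:
arm_command:
  moves:
    - [[0.5,-2.0,0],0]
    - [[1.1,-4.0,0],0]
    - [[1.3,-5.0,0],0]
    - [[1.3,-5.0,0],0]
    - [[1.3,-5.0,0],0]

```text
clock: 7.75
tool_pos: [0.5698, 0.07, 0.2177]
ee_rot: [[-1.0, -0.001, -0.001], [-0.001, 1.0, 0.0], [0.001, 0.0, -1.0]]
ft_force: [1.7, -0.7, -1.9]
grip_width: 0.301
finger_force: 59.5
```

Request:
arm_command:
  moves:
    - [[1.1,-4.0,0],0]
    - [[0.6,-2.3,0],0]
    - [[0,-1.0,0],-0.087]
    - [[0,0,0],0]
    - [[0,0,0],0]

```text
clock: 8.38
tool_pos: [0.5538, -0.0011, 0.2182]
ee_rot: [[-0.996, -0.086, -0.001], [-0.086, 0.996, 0.001], [0.001, 0.001, -1.0]]
ft_force: [-0.7, -0.1, -2.7]
grip_width: 0.296
finger_force: 59.5
```

```bash
python3 - <<'E'
from h import *
import pickle
np.set_printoptions(precision=4,suppress=True)
w=cap("wrist");a=cap("scene");o=robot.get_obs();print(o["clock"],o["tool_pos"],o["ee_rot"][:,0],o["ft_force"])
pickle.dump((w,a),open("w4.pkl","wb"))
A=a["color"][:,:,::-1][110:260,225:365]
cv2.imwrite("pics/f.png",np.hstack([cv2.resize(A,(280,300),interpolation=cv2.INTER_CUBIC),cv2.resize(w["color"][:,:,::-1],(520,390))[:300]]))
wi=w["color"][:,:,::-1]
cv2.imwrite("pics/f.png",np.hstack([cv2.resize(A,(224,420),interpolation=cv2.INTER_CUBIC),wi]))
E
```

```text
8.475 [ 0.554  -0.0009  0.2184] [-0.9962 -0.0874  0.0004] [-1.1543 -0.0974 -1.3986]
```

View pics/f.png

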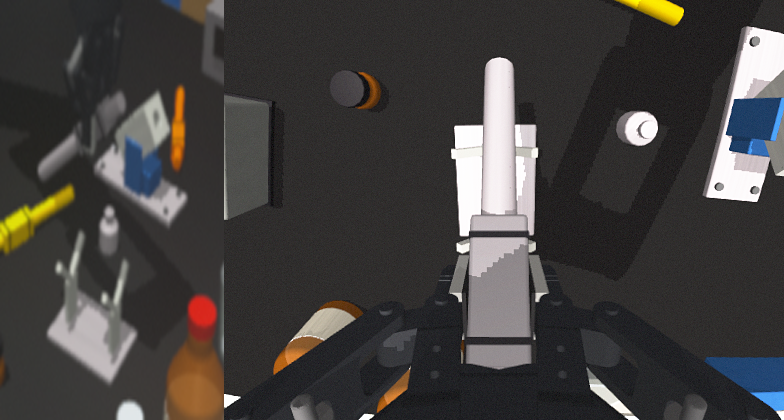

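The wrist view, over the rack (subtract 224 from the columns), shows the rod in line with it: shaft tip at (275,60), near foot edge from (231,126) to (311,125), near fork tips at (228,152) and (313,152). The jar and yellow rod are clear of the shaft.

```bash
python3 - <<'E'
from h import *
import pickle
np.set_printoptions(precision=4,suppress=True)
w,a=pickle.load(open("w4.pkl","rb"))
f=[plane(w,231,126,.008),plane(w,312,125,.008)];t=[plane(w,228,152,.092),plane(w,313,152,.092)];t2=[plane(w,235,246,.092),plane(w,311,246,.092)]
print(f,t,t2)
x=np.array([.9962,.0872,0])
print("centre from foot",np.mean(f,0)+.065*x,"fork",np.mean(t,0)+.044*x,"far",np.mean(t2,0)-.044*x)
for p,q in(f,t): print(np.linalg.norm(p-q),np.degrees(np.arctan2(*(q-p)[[1,0]]))-90)
# tip: scan tilt, tip axis centre from handle centre
c=np.array([.554,-.001,.2371])
for th in(0,10,20,30,40): print(th,proj(w,[c-x*.132*np.cos(np.radians(th))-[0,0,.132*np.sin(np.radians(th))], c-x*.032*np.cos(np.radians(th))-[0,0,.032*np.sin(np.radians(th))]+.013*np.array([-np.sin(np.radians(th)),0,np.cos(np.radians(th))])]).ravel())
E
```

```text
[array([ 0.4968, -0.0536,  0.008 ]), array([0.4882, 0.0341, 0.008 ])] [array([ 0.5141, -0.0442,  0.092 ]), array([0.508 , 0.0275, 0.092 ])] [array([ 0.6  , -0.034,  0.092]), array([0.594 , 0.0363, 0.092 ])]
centre from foot [ 0.5572 -0.0041  0.008 ] fork [ 0.5549 -0.0045  0.092 ] far [ 0.5532 -0.0027  0.092 ]
0.08809418135534001 5.60514719650989
0.07199351943571945 4.913907151472316
0 [275.151  -56.4907 275.3937 233.5172]
10 [274.9864 -23.3418 275.8406 223.9046]
20 [274.8785   8.9675 276.233  217.245 ]
30 [274.8081  40.0333 276.5626 213.4389]
40 [274.7636  69.8088 276.8259 212.2658]
```

Request:
arm_command:
  moves:
    - [[0,-0.28,2.0],0]
    - [[0,0,3.5],0]
    - [[0,0,3.5],0]
    - [[0,0,2.0],0]
    - [[0,0,0],0]

```text
clock: 9.1
tool_pos: [0.553, -0.0036, 0.107]
ee_rot: [[-0.996, -0.088, -0.004], [-0.088, 0.996, 0.001], [0.004, 0.001, -1.0]]
ft_force: [-0.0, -0.1, -1.2]
grip_width: 0.296
finger_force: 59.5
```

Request:
arm_command:
  moves:
    - [[0,0,0.4],0]
    - [[0,0,0.4],0]
    - [[0,0,0.4],0]
    - [[0,0,0.2],0]
    - [[0,0,0],0]

```text
clock: 9.72
tool_pos: [0.5543, -0.0046, 0.0947]
ee_rot: [[-0.996, -0.088, -0.0], [-0.088, 0.996, -0.0], [0.0, -0.0, -1.0]]
ft_force: [-0.4, -0.9, -1.2]
grip_width: 0.296
finger_force: 59.6
```

Request:
arm_command:
  moves:
    - [[0,0,0.2],0]
    - [[0,0,0.2],0]
    - [[0,0,0.2],0]
    - [[0,0,0.2],0]
    - [[0,0,0],0]

```text
clock: 10.35
tool_pos: [0.5554, -0.0046, 0.0884]
ee_rot: [[-0.996, -0.088, 0.003], [-0.088, 0.996, -0.001], [-0.003, -0.001, -1.0]]
ft_force: [-0.1, 0.3, 8.4]
grip_width: 0.296
finger_force: 60.9
```

Request:
arm_command:
  moves:
    - [[0,0,0.2],0]
    - [[0,0,0.2],0]
    - [[0,0,0.2],0]
    - [[0,0,0.2],0]
    - [[0,0,0],0]

```text
clock: 10.98
tool_pos: [0.5561, -0.0046, 0.0807]
ee_rot: [[-0.996, -0.087, 0.004], [-0.087, 0.996, -0.001], [-0.004, -0.001, -1.0]]
ft_force: [-0.2, -0.2, 9.1]
grip_width: 0.292
finger_force: 61.0
```

Request:
arm_command:
  moves:
    - [[0,0,0.25],0]
    - [[0,0,0.25],0]
    - [[0,0,0.25],0]
    - [[0,0,0.25],0]
    - [[0,0,0],0]

```text
clock: 11.6
tool_pos: [0.5572, -0.0046, 0.0711]
ee_rot: [[-0.996, -0.087, 0.006], [-0.087, 0.996, -0.001], [-0.006, -0.001, -1.0]]
ft_force: [1.6, 1.1, 9.6]
grip_width: 0.297
finger_force: 60.8
```

Request:
arm_command:
  moves:
    - [[0,0,0.2],0]
    - [[0,0,0.2],0]
    - [[0,0,0.2],0]
    - [[0,0,0.2],0]
    - [[0,0,0],0]

```text
clock: 12.22
tool_pos: [0.5583, -0.0045, 0.0636]
ee_rot: [[-0.996, -0.087, 0.009], [-0.087, 0.996, -0.001], [-0.009, -0.001, -1.0]]
ft_force: [4.4, 2.6, 11.8]
grip_width: 0.299
finger_force: 60.9
```

```bash
python3 - <<'E'
from h import *
np.set_printoptions(precision=4,suppress=True)
P=[];F=[]
for i in range(3):
    w=cap("wrist");o=robot.get_obs();P.append(o["tool_pos"]);F.append(o["ft_force"])
a=cap("scene")
A=a["color"][:,:,::-1][130:270,225:365]
cv2.imwrite("pics/g.png",np.hstack([cv2.resize(A,(420,420),interpolation=cv2.INTER_CUBIC),w["color"][:,90:470,::-1]]))
print(o["clock"],np.mean(P,0),np.mean(F,0),o["wrist_torque"])
E
```

```text
12.375 [ 0.5583 -0.0045  0.0636] [ 4.5443  2.378  10.4352] [ 0.2726 -0.1246 -0.1056]
```

View pics/g.png

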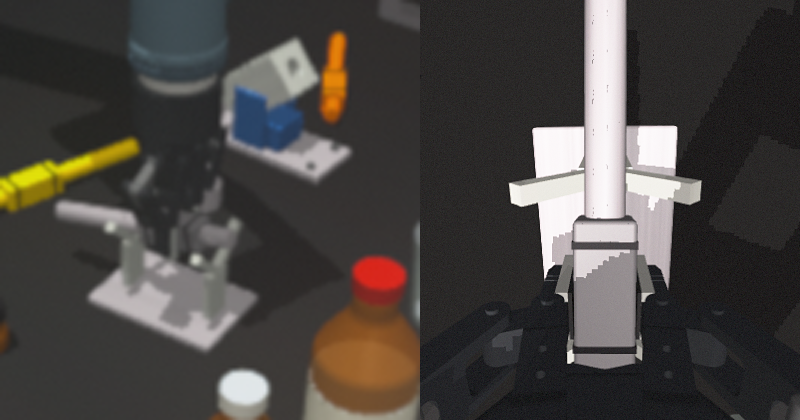

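The rod is pivoting in the grip as planned: the shaft lies in the near fork, and in the right tile the handle's near end at (605,218) has a gap to the fork at row 190. The last part follows, with a small backward shift.

Request:
arm_command:
  moves:
    - [[0.1,0,0.15],0]
    - [[0.1,0,0.15],0]
    - [[0.1,0,0.15],0]
    - [[0,0,0.15],0]
    - [[0,0,0],0]

```text
clock: 13.05
tool_pos: [0.5565, -0.0048, 0.0582]
ee_rot: [[-0.996, -0.087, 0.011], [-0.087, 0.996, -0.001], [-0.011, -0.002, -1.0]]
ft_force: [5.5, 3.2, 12.8]
grip_width: 0.297
finger_force: 61.4
```

Request:
arm_command:
  moves:
    - [[0,0,0.1],0]
    - [[0,0,0],0]

```text
clock: 13.3
tool_pos: [0.5565, -0.0047, 0.0574]
ee_rot: [[-0.996, -0.087, 0.011], [-0.087, 0.996, -0.001], [-0.011, -0.002, -1.0]]
ft_force: [5.7, 4.0, 13.5]
grip_width: 0.297
finger_force: 61.8
```

Request:
arm_command:
  moves:
    - [[0,0,0.1],0]
    - [[0,0,0],0]

```text
clock: 13.55
tool_pos: [0.5565, -0.0047, 0.0564]
ee_rot: [[-0.996, -0.087, 0.011], [-0.087, 0.996, -0.001], [-0.011, -0.002, -1.0]]
ft_force: [5.4, 4.5, 14.6]
grip_width: 0.293
finger_force: 61.9
```

Request:
arm_command:
  moves:
    - [[0,0,0.1],0]
    - [[0,0,0],0]

```text
clock: 13.8
tool_pos: [0.5567, -0.0047, 0.0554]
ee_rot: [[-0.996, -0.087, 0.012], [-0.087, 0.996, -0.001], [-0.012, -0.002, -1.0]]
ft_force: [5.5, 4.5, 13.1]
grip_width: 0.3
finger_force: 62.0
```

```bash
python3 - <<'E'
from h import *
np.set_printoptions(precision=4,suppress=True)
w=cap("wrist");a=cap("scene");o=robot.get_obs();print(o["tool_pos"],o["ft_force"],o["wrist_torque"])
import pickle;pickle.dump((w,a),open("w5.pkl","wb"))
# predicted edges for tilts
x=np.array([.9962,.0872,0]);z=np.array([0,0,1.]);c=o["tool_pos"]+[.0015,0,.0187-.001]
for th in(0,5,10):
    t=np.radians(th);d=-x*np.cos(t)-z*np.sin(t);n=-x*np.sin(t)+z*np.cos(t);y=np.cross(z,x)
    print(th,"handle near edge",proj(w,c+.032*d+.013*n),"shaft at fork width",np.diff(proj(w,[c+.1*d+.009*y,c+.1*d-.009*y])[:,0]))
    print("scene tip, centre",proj(a,[c+.132*d,c,c-.06*d]).ravel())
g=w["color"].mean(2);print(g[195:235:2,275].astype(int));
E
```

```text
[ 0.5567 -0.0047  0.0554] [ 6.5826  3.4688 13.0345] [ 0.5078 -0.3199 -0.1421]
0 handle near edge [[274.6404 236.9533]] shaft at fork width [-50.1421]
scene tip, centre [244.8889 194.7075 284.0735 210.3725 303.3163 218.0664]
5 handle near edge [[274.6442 231.6823]] shaft at fork width [-46.6726]
scene tip, centre [245.2053 198.1415 284.0735 210.3725 303.3238 216.4312]
10 handle near edge [[274.6482 227.134 ]] shaft at fork width [-43.6112]
scene tip, centre [245.7961 201.6257 284.0735 210.3725 303.1805 214.7396]
[249 248 248 247 248 248 248 248 248 248 247 248 249 248 247 164  66 120
 170 195]
```

Request:
arm_command:
  moves:
    - [[0,0.1,0.1],0]
    - [[0,0,0],0]

```text
clock: 14.15
tool_pos: [0.5567, -0.0045, 0.0545]
ee_rot: [[-0.996, -0.087, 0.012], [-0.087, 0.996, -0.002], [-0.012, -0.003, -1.0]]
ft_force: [6.1, 0.5, 13.9]
grip_width: 0.296
finger_force: 62.1
```

Request:
arm_command:
  moves:
    - [[0,0,0.1],0]
    - [[0,0,0],0]

```text
clock: 14.4
tool_pos: [0.5568, -0.0045, 0.0534]
ee_rot: [[-0.996, -0.087, 0.012], [-0.087, 0.996, -0.002], [-0.012, -0.003, -1.0]]
ft_force: [6.8, -0.2, 12.8]
grip_width: 0.296
finger_force: 62.2
```

```bash
python3 - <<'E'
from h import *
import pickle
w=cap("wrist");a=cap("scene");pickle.dump((w,a),open("w5.pkl","wb"))
A=a["color"][:,:,::-1][180:235,235:320]
cv2.imwrite("pics/i.png",np.vstack([cv2.resize(A,(765,495),interpolation=cv2.INTER_CUBIC)]))
o=robot.get_obs();print(o["tool_pos"],o["ft_force"])
E
```

```text
[ 0.55682174 -0.00449837  0.05339548] [ 7.02312473  1.09705234 12.60000334]
```

View pics/i.png

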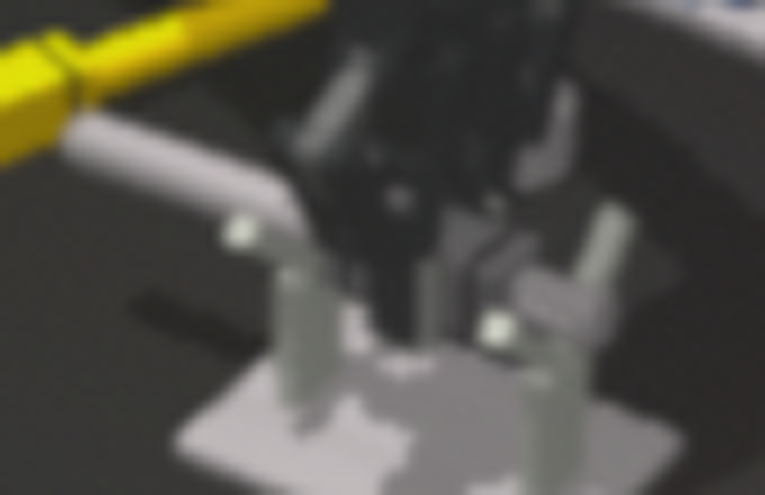

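Level to within about 2–3° now: shaft tip at (75,135) in the crop, stub at (600,320) just above the far V. That's all ten pictures used, so the rest is by numbers.

Request:
arm_command:
  moves:
    - [[0,0,0.1],0]
    - [[0,0,0],0]

```text
clock: 14.75
tool_pos: [0.5569, -0.0045, 0.0524]
ee_rot: [[-0.996, -0.087, 0.012], [-0.087, 0.996, -0.002], [-0.012, -0.003, -1.0]]
ft_force: [5.7, 0.3, 13.4]
grip_width: 0.295
finger_force: 62.4
```

Request:
arm_command:
  moves:
    - [[0,0,0.1],0]
    - [[0,0,0],0]

```text
clock: 15.0
tool_pos: [0.5569, -0.0044, 0.0517]
ee_rot: [[-0.996, -0.087, 0.012], [-0.087, 0.996, -0.002], [-0.012, -0.003, -1.0]]
ft_force: [5.7, 1.9, 14.8]
grip_width: 0.296
finger_force: 63.1
```

Request:
arm_command:
  moves:
    - [[0,0,0.1],0]
    - [[0,0,0],0]

```text
clock: 15.25
tool_pos: [0.557, -0.0044, 0.0516]
ee_rot: [[-0.996, -0.088, 0.013], [-0.088, 0.996, -0.002], [-0.012, -0.003, -1.0]]
ft_force: [3.1, 1.5, 22.0]
grip_width: 0.292
finger_force: 64.0
```

Request:
arm_command:
  moves:
    - [[0,0,-0.15],0]
    - [[0,0,0],0]

```text
clock: 15.5
tool_pos: [0.5565, -0.0045, 0.0518]
ee_rot: [[-0.996, -0.087, 0.012], [-0.087, 0.996, -0.002], [-0.011, -0.003, -1.0]]
ft_force: [5.7, 1.0, 11.1]
grip_width: 0.296
finger_force: 62.3
```

Request:
arm_command:
  moves:
    - [[0,0,0],0]
    - [[0,0,0],0]
    - [[0,0,0],0]
    - [[0,0,0],0]
    - [[0,0,0],0]
  grip: 90

```text
clock: 16.12
tool_pos: [0.5511, -0.0037, 0.048]
ee_rot: [[-0.996, -0.088, -0.0], [-0.088, 0.996, 0.0], [0.0, 0.0, -1.0]]
ft_force: [0.3, -0.6, -0.0]
grip_width: 0.647
finger_force: 0.0
```

```bash
python3 - <<'E'
from h import *
np.set_printoptions(precision=4,suppress=True)
w=cap("wrist");a=cap("scene");o=robot.get_obs();print(o["tool_pos"],o["ft_force"],o["grip_width"])
g=w["color"].mean(2).astype(int);print(g[190:250:2,275]);print([ (r,np.where(g[r,200:350]>150)[0][[0,-1]]+200) for r in(20,60,100)])
E
```

```text
[ 0.5512 -0.0037  0.0481] [-0.8496  0.3445 -0.7691] 0.643030648952345
[238 237 238 237 238 238 238 240 239 238 237 239 239 240 239 238 238 239
 238 240 238 239 239 239 238 239 237 236  82  81]
[(20, array([244, 292])), (60, array([245, 292])), (100, array([246, 292]))]
```

Request:
arm_command:
  moves:
    - [[0,0,-2.0],0]
    - [[0,0,-4.0],0]
    - [[0,0,-5.0],0]
    - [[0,0,-5.0],0]
    - [[0,0,0],0]

```text
clock: 16.85
tool_pos: [0.554, -0.0042, 0.213]
ee_rot: [[-0.996, -0.088, 0.009], [-0.088, 0.996, -0.002], [-0.009, -0.003, -1.0]]
ft_force: [0.6, -0.0, -0.1]
grip_width: 0.643
finger_force: 0.0
```

```bash
python3 - <<'E'
from h import *
import pickle
np.set_printoptions(precision=4,suppress=True)
w=cap("wrist");a=cap("scene");b=cap("top");o=robot.get_obs();print(o["clock"],o["tool_pos"],o["ft_force"])
pickle.dump((w,a,b),open("w6.pkl","wb"))
x=np.array([.9962,.0872,0]);z=np.array([0,0,1.]);c=np.array([.5565,-.004,.073])
# column profile along rod axis top line
g=w["color"].mean(2).astype(int)
s=np.linspace(-.15,.08,47)
u=proj(w,[c+x*t+z*(.013 if abs(t)<.032 else .009) for t in s])
print([(round(t*1000),int(q[0]),int(q[1]),g[int(q[1]),int(q[0])] if 0<=q[1]<420 else None) for t,q in zip(s,u)])
# shaft slope in scene: mask bright in predicted region
ga=a["color"].mean(2).astype(int)
for t in(-.13,-.12,-.09,-.07,.05,.057):
    p=proj(a,c+x*t)[0].round().astype(int); print(round(t*1e3),p,ga[p[1]-8:p[1]+9,p[0]])
E
```

```text
17.0 [ 0.5506 -0.0036  0.2073] [0.0556 0.7466 0.1659]
[(-150, 275, 15, np.int64(42)), (-145, 275, 22, np.int64(38)), (-140, 275, 29, np.int64(43)), (-135, 275, 36, np.int64(38)), (-130, 275, 43, np.int64(245)), (-125, 275, 49, np.int64(245)), (-120, 275, 56, np.int64(246)), (-115, 275, 63, np.int64(246)), (-110, 275, 69, np.int64(246)), (-105, 275, 76, np.int64(246)), (-100, 275, 82, np.int64(246)), (-95, 275, 89, np.int64(245)), (-90, 275, 95, np.int64(245)), (-85, 275, 102, np.int64(245)), (-80, 275, 108, np.int64(246)), (-75, 275, 114, np.int64(247)), (-70, 275, 120, np.int64(246)), (-65, 275, 126, np.int64(245)), (-60, 275, 132, np.int64(245)), (-55, 275, 138, np.int64(246)), (-50, 275, 144, np.int64(246)), (-45, 275, 150, np.int64(246)), (-40, 275, 156, np.int64(246)), (-35, 275, 162, np.int64(247)), (-30, 275, 168, np.int64(208)), (-25, 275, 174, np.int64(210)), (-20, 275, 180, np.int64(207)), (-15, 275, 185, np.int64(202)), (-10, 275, 191, np.int64(205)), (-5, 275, 196, np.int64(200)), (0, 275, 202, np.int64(201)), (5, 275, 207, np.int64(165)), (10, 275, 212, np.int64(134)), (
[... 231 characters left out ...]
p.int64(243)), (55, 275, 256, np.int64(243)), (60, 275, 260, np.int64(120)), (65, 274, 265, np.int64(38)), (70, 274, 270, np.int64(42)), (75, 274, 274, np.int64(42)), (80, 274, 279, np.int64(40))]
-130 [245 195] [134 110  91  95 127 170 184 175 156 130 102  74  58  54  53  53  53]
-120 [248 196] [100  76  58  63 113 166 184 179 160 136 108  79  60  53  54  54  53]
-90 [257 199] [ 53  53  54  57  88 142 181 189 177 155 128  98  69  55  54  54  55]
-70 [262 202] [ 53  54  57  90 145 183 190 178 159 150 174 188 173 119  71  56  56]
50 [300 216] [129 138 154 178 180 183 190 183 163 137 114  99  86  80  76  79  95]
57 [302 217] [123 113 104 100 119 128 116  98  89  79  68  54  46  45  47  75 114]
```

Verified numerically: the rod lies level in both forks with its handle centred, tip at about −132 mm and stub end at about +60 mm along the rack axis. Next, the thumbwheel.

Request:
arm_command:
  moves:
    - [[0,0,-2.0],0.102]
    - [[0,0,-2.0],0.102]
    - [[-0.77,-5.1,0],0]
    - [[-0.77,-5.1,0],0]
    - [[-0.77,-5.1,0],0]
  grip: 60

```text
clock: 17.62
tool_pos: [0.5556, -0.1593, 0.2461]
ee_rot: [[-0.993, 0.115, -0.003], [0.115, 0.993, 0.002], [0.003, 0.001, -1.0]]
ft_force: [0.2, 0.5, 0.0]
grip_width: 0.764
finger_force: 0.0
```

Request:
arm_command:
  moves:
    - [[-0.77,-5.1,0],0]
    - [[-0.77,-5.1,0],0]
    - [[-0.77,-5.1,0],0]
    - [[0,0,0],0]
    - [[0,0,0],0]

```text
clock: 18.25
tool_pos: [0.561, -0.3123, 0.2462]
ee_rot: [[-0.993, 0.117, -0.003], [0.117, 0.993, 0.003], [0.003, 0.003, -1.0]]
ft_force: [-0.1, 0.2, 0.3]
grip_width: 0.765
finger_force: 0.0
```

```bash
python3 - <<'E'
from h import *
import pickle
np.set_printoptions(precision=4,suppress=True)
w=cap("wrist",'pics/box.png');o=robot.get_obs();print(o["clock"],o["tool_pos"],o["ee_rot"][:,:2],o["ft_force"])
pickle.dump(w,open("w7.pkl","wb"))
# box top: bright-ish connected region around predicted centre
g=cv2.GaussianBlur(cv2.cvtColor(w["color"],cv2.COLOR_RGB2GRAY),(3,3),0)
th=np.radians(-6.7);X=np.array([np.cos(th),np.sin(th),0]);Y=np.array([-np.sin(th),np.cos(th),0]);C=np.array([.536,-.314,.072])
p=proj(w,[C+X*a*.06+Y*b*.042 for a,b in[(-1,-1),(-1,1),(1,1),(1,-1)]]);print(p.round(0))
print("sample",[g[int(v),int(u)] for u,v in proj(w,[C+Y*.03+X*.03,C-Y*.03+X*.03,C-X*.05,C+X*.056,C+Y*.05])])
print("row across",g[int(proj(w,C)[0,1]),120:440:4])
print("col",g[0:420:4,int(proj(w,C+Y*.03)[0,0])])
E
```

```text
18.3 [ 0.5613 -0.3117  0.2468] [[-0.9933  0.1156]
 [ 0.1156  0.9933]
 [ 0.0023  0.002 ]] [ 0.4786 -0.3196 -0.7332]
[[225. 103.]
 [313. 103.]
 [309. 221.]
 [230. 221.]]
sample [np.uint8(204), np.uint8(237), np.uint8(243), np.uint8(109), np.uint8(45)]
row across [252 253  98  45  46  45  45  46  45  44  47  47  47  44  47  45  46  46
  46  45  45  46  45  46  46  44  44  53 236 240 241 242 242 241 191  87
 255 255 255 201 143 190 171 228 238 239 238 229  35  43  45  45  45  45
  46  46  42  32  33  34  33  32  33  31  32  41  46  47  46  45  45  45
  45  46  46  45  45  47  46  45]
col [ 45  45  45  45  45  45  45  44  44  46  46  44  44  45  44  45  47  46
  45  44  46  46  45  45  46  46  46 115 237 240 243 253 246 240 240 239
 239 239 239 239 238 240 238 236 238 240 239 237 227 167 164 168 170 167
 167 166  86  45  46  44  45  44  45  46  46  46  45  46  45  45  48  46
  46  45  45  43  45  47  44  47  46  47  46  44  45  45  46  45  47  47
  46  38  35  33  31  32  34  31  33  33  34  34  32  34  29]
```

```bash
cat >> h.py <<'E'
def strip(w,ax,X,Y,lo=20,hi=160,n=141,hw=.015,m=31):
    ph=np.radians(np.linspace(lo,hi,n));ys=np.linspace(-hw,hw,m)
    P=np.array([[ax+.045*(np.cos(f)*X+np.sin(f)*np.array([0,0,1]))+Y*y for y in ys] for f in ph])
    uv=proj(w,P.reshape(-1,3)).reshape(n,m,2).astype(np.float32)
    return cv2.remap(cv2.cvtColor(w["color"],cv2.COLOR_RGB2GRAY),uv[...,0],uv[...,1],cv2.INTER_LINEAR)
E
python3 - <<'E'
from h import *
import pickle
np.set_printoptions(precision=4,suppress=True)
w=pickle.load(open("w7.pkl","rb"))
g=cv2.GaussianBlur(cv2.cvtColor(w["color"],cv2.COLOR_RGB2GRAY),(3,3),0)
n,l,s,c=cv2.connectedComponentsWithStats((g>110).astype(np.uint8))
k=l[150,235] or l[150,240];print(s[k])
cs,_=cv2.findContours((l==k).astype(np.uint8),cv2.RETR_EXTERNAL,cv2.CHAIN_APPROX_NONE);cs=max(cs,key=len)
q=cv2.approxPolyDP(cv2.convexHull(cs),4,True)[:,0];print(q.tolist())
P=np.array([plane(w,u,v,.072) for u,v in q]);print(P)
h=cv2.minAreaRect((P[:,:2]*1000).astype(np.float32));print(h)
th=np.radians(-6.7);X=np.array([np.cos(th),np.sin(th),0]);Y=np.array([-np.sin(th),np.cos(th),0])
ax=np.array([h[0][0]/1000,h[0][1]/1000,.066])
S=strip(w,ax,X,Y)
print("rows=phi 20..160, left=-Y");
for i in range(0,141,3): print(20+i,''.join(' .:*#'[min(4,v//52)] for v in S[i]))
E
```

```text
[ 228  108   86  117 7276]
[[312, 110], [307, 222], [233, 223], [228, 110]]
[[ 0.4876 -0.2666  0.072 ]
 [ 0.6011 -0.2815  0.072 ]
 [ 0.5929 -0.36    0.072 ]
 [ 0.4781 -0.3471  0.072 ]]
((540.2369995117188, -313.67596435546875), (81.04425048828125, 115.50822448730469), 83.25235748291016)
rows=phi 20..160, left=-Y
20 *:::::::****#########:::::::**:
23 *:::::.::***########*:..:::::*:
26 *::::...:********##**....::::**
29 :::::   :##**********   .::::**
32 *::::.  :#***********   .::::**
35 *:....  .*******::***   ....:**
38 *....   .........:***.   ....:*
41 *....   :*******####*.  ....:**
44 #::::.  .*##########*.  .::::**
47 *:....                  ....::*
50 *.                 .        .:*
53 #:...   .:**::::::**:.  .....:*
56 #::::. .:############.  :**::**
59 #:*::.  .:::::...:###:  .::::**
62 #.               .###*      .**
65 #:....  :############*  ...::**
68 #****: .*############* .:***::*
71 #****:           .###* ..:::::*
74 #:       .  .  . .###*  .   .:*
77 #:....  :############*  .....:*
80 #*##*:  :#########***. .:*##*:*
83 #:***:...................:::::*
86 #: ..........
[... 178 characters left out ...]
######:.......:*
104 #*###*..:############:..:###***
107 #*###*..:###:.....*##*...******
110 #:......:###:.....*##*.......:*
113 #:......:###: ... *##*.......:*
116 #:****. .###: ..  :##*. .###*:*
119 #****:..      ..     .  .****:*
122 #*                          .:*
125 #* .... ..:::::::::::.   ....:*
128 #*:***. .############*. .****:*
131 ##****.  .........*##*. .****:*
134 #*                :##*.      :*
137 #*....  .*###########*.  ....:*
140 ##****  .*###########*. .:***:*
143 #*:***  .*##:.........  .:::::*
146 #*....  .*##:.........    . .:*
149 #*..... .*###########*. .:::::*
152 ##***:. .*###########*. .:**::*
155 #*::::.  .::..........  .:::::*
158 ##....   .............   ....:#
```

The unwrapped rim shows digits 2, 3, 4 and 5 at about 31°, 67°, 104.5° and 139.5°, so the wheel is at about 62° (1.09 rad). It needs about −62°, top towards the robot. I'll pinch at 38 mm radius, starting 24° ahead of the top.

Request:
arm_command:
  moves:
    - [[0.52,-0.45,4.0],0]
    - [[0,0,5.0],0]
    - [[0,0,4.0],0]
    - [[0,0,0],0]
    - [[0,0,0],0]

```text
clock: 18.92
tool_pos: [0.5571, -0.3165, 0.12]
ee_rot: [[-0.993, 0.115, 0.002], [0.115, 0.993, -0.001], [-0.002, -0.001, -1.0]]
ft_force: [1.2, 0.3, 1.1]
grip_width: 0.767
finger_force: 0.0
```

```bash
cat > st.py <<'E'
from h import *
np.set_printoptions(precision=4,suppress=True)
P=[];F=[]
for i in range(2):
    w=cap("wrist");o=robot.get_obs();P.append(o["tool_pos"]);F.append(o["ft_force"])
th=np.radians(-6.7);X=np.array([np.cos(th),np.sin(th),0]);Y=np.array([-np.sin(th),np.cos(th),0]);ax=np.array([.5402,-.3137,.066])
v=np.mean(P,0)-ax;print(o["clock"],"rel X,Y,z(mm)",1e3*np.array([v@X,v@Y,v[2]+.066]),"F",np.mean(F,0),o["grip_width"])
E
python3 st.py
```

```text
19.025 rel X,Y,z(mm) [ 17.499   -1.4719 120.7765] F [-0.2198 -0.4112  0.7898] 0.7639196727503244
```

Request:
arm_command:
  moves:
    - [[0.2,0.12,1.9],0]
    - [[0,0,2.0],0]
    - [[0,0,0],0]
    - [[0,0,0],0]

```text
clock: 19.52
tool_pos: [0.555, -0.3161, 0.081]
ee_rot: [[-0.993, 0.116, 0.002], [0.116, 0.993, -0.002], [-0.002, -0.001, -1.0]]
ft_force: [0.2, 0.4, 0.7]
grip_width: 0.761
finger_force: 0.0
```

Request:
arm_command:
  moves:
    - [[0,0,0],0]
    - [[0,0,0],0]
    - [[0,0,0],0]
    - [[0,0,0],0]
    - [[0,0,0],0]
  grip: 255

```text
clock: 20.15
tool_pos: [0.5546, -0.3158, 0.0802]
ee_rot: [[-0.993, 0.116, 0.001], [0.116, 0.993, -0.001], [-0.001, -0.001, -1.0]]
ft_force: [-0.0, 1.5, 5.9]
grip_width: 0.316
finger_force: 59.6
```

```bash
python3 st.py
```

```text
20.25 rel X,Y,z(mm) [14.5115 -0.4022 80.2212] F [-0.5983  0.6796  5.8562] 0.3162511919145448
```

Request:
arm_command:
  moves:
    - [[0.36,0,-0.14],0]
    - [[0.36,0,-0.09],0]
    - [[0.37,0,-0.06],0]
    - [[0.37,0,-0.02],0]
    - [[0,0,0],0]

```text
clock: 20.88
tool_pos: [0.5447, -0.3146, 0.0831]
ee_rot: [[-0.993, 0.117, 0.011], [0.117, 0.993, -0.003], [-0.011, -0.002, -1.0]]
ft_force: [14.1, 0.3, -5.9]
grip_width: 0.317
finger_force: 59.8
```

```bash
python3 st.py
```

```text
20.975 rel X,Y,z(mm) [ 4.4689 -0.3734 83.1395] F [14.5557 -0.5348 -5.1602] 0.31925732203921414
```

Request:
arm_command:
  moves:
    - [[0.4,0,0.02],0]
    - [[0.41,0,0.07],0]
    - [[0.4,0,0.12],0]
    - [[0.4,0,0.15],0]
    - [[0,0,0],0]

```text
clock: 21.6
tool_pos: [0.5306, -0.3129, 0.0824]
ee_rot: [[-0.993, 0.118, 0.015], [0.117, 0.993, -0.005], [-0.016, -0.003, -1.0]]
ft_force: [15.9, 3.6, 7.9]
grip_width: 0.312
finger_force: 62.1
```

```bash
python3 st.py
```

```text
21.7 rel X,Y,z(mm) [-9.6257 -0.3345 82.3567] F [15.0929  3.8205  8.2426] 0.31745722292960427
```

Request:
arm_command:
  moves:
    - [[0.36,0,0.16],0]
    - [[0.35,0,0.18],0]
    - [[0.32,0,0.2],0]
    - [[0.27,0,0.2],0]
    - [[0,0,0],0]

```text
clock: 22.32
tool_pos: [0.5173, -0.3113, 0.0761]
ee_rot: [[-0.993, 0.117, 0.015], [0.117, 0.993, -0.005], [-0.015, -0.003, -1.0]]
ft_force: [11.3, 6.2, 16.7]
grip_width: 0.317
finger_force: 66.8
```

```bash
python3 st.py
```

```text
22.425 rel X,Y,z(mm) [-22.9916  -0.2635  76.0812] F [10.6956  7.1132 16.7945] 0.32041551226537157
```

Request:
arm_command:
  moves:
    - [[-0.2,0,-0.1],0]
    - [[-0.2,0,-0.15],0]
    - [[0,0,0],0]

```text
clock: 22.8
tool_pos: [0.5177, -0.3112, 0.0764]
ee_rot: [[-0.993, 0.117, 0.007], [0.117, 0.993, -0.002], [-0.007, -0.001, -1.0]]
ft_force: [4.0, 4.0, 11.6]
grip_width: 0.319
finger_force: 66.0
```

Request:
arm_command:
  moves:
    - [[0,0,0],0]
    - [[0,0,0],0]
    - [[0,0,0],0]
    - [[0,0,0],0]
  grip: 60

```text
clock: 23.3
tool_pos: [0.5144, -0.3108, 0.0734]
ee_rot: [[-0.993, 0.116, -0.001], [0.116, 0.993, 0.001], [0.001, 0.0, -1.0]]
ft_force: [-0.8, -0.5, 0.1]
grip_width: 0.771
finger_force: 0.0
```

Request:
arm_command:
  moves:
    - [[-1.0,0,-4.0],0]
    - [[-2.0,0,-5.0],0]
    - [[-2.0,0,-5.0],0]
    - [[0,0,0],0]
    - [[0,0,0],0]

```text
clock: 23.92
tool_pos: [0.5638, -0.3163, 0.213]
ee_rot: [[-0.993, 0.116, -0.001], [0.116, 0.993, 0.001], [0.001, 0.001, -1.0]]
ft_force: [-0.4, 0.1, -0.2]
grip_width: 0.769
finger_force: 0.0
```

```bash
cat >> st.py <<'E'
S=strip(w,ax,X,Y,10,165,156)
for i in range(0,156,2): print(10+i,''.join(' .:*#'[min(4,v//52)] for v in S[i]))
E
python3 st.py
```

```text
24.025 rel X,Y,z(mm) [ 23.1364   0.4082 211.9383] F [ 0.6389  0.1092 -0.0432] 0.7651538652137789
10 :::::....::......:*##:...::::**
12 :::::::::**:::::::*#*:..:::::**
14 ::::::::**********##*:..:::::**
16 *:::::::*##*******##*::::::::**
18 *:::::*:*##*******##*::::::::**
20 *:::::*:*##*******##*::::::::**
22 *:::::::*##*******##*::::::::**
24 *::::::::*********##*:..:::::**
26 *::::::::**:::::::*#*:..:::::**
28 *::::....::......:*#*...:::::**
30 *::::.           .*#*.  :::::**
32 *::::.           .*#*.  .::::**
34 *:....           .*#*.  ....:**
36 *.....           .*#*.  ....:**
38 *::...           .*#*.  .::::**
40 *::::.           .*#*.  .::::**
42 :::::.           .*#*.  .::::**
44 :....            .*#*.  .....**
46 :...             .*##.   ....**
48 *....            .*##.  .....**
50 *.:::.            *##.  .::::**
52 *::::.            .::   .:::::*
54 *::::.                  .::::**
56 *.....                      .**
58 *                           .:*
60 *.....  .**::::::::::.  .....**
62 *:***:  *############. .:***:**
64 ::***:  *############. .:***:**
66 *:***:. *###........
[... 1059 characters left out ...]
         .****:*
128 #*....                  .....:*
130 #*    .        ..     .      :*
132 #* ...            .:::.  ....:*
134 ##::::. .         :###. .:**::*
136 ##:***.           :###. .****:*
138 ##****.           :###. .****:*
140 #*:::..           :###. .....:*
142 #*.               :###       :*
144 #*.      *############      .:*
146 #*::::.  *############  .:***:*
148 #****:.  *############  .:***:*
150 #*****.  *##*.....*###  .:::::*
152 ##::::  .*##:     :###   ....:*
154 #*   .  .*##:     :###      .:*
156 ##..... .*##:     :###   ...::*
158 ##::::. .*##:     :###  .******
160 ##***:  .*##:     .*##  .:*:::*
162 ##::::   :**.      :::   .::::#
164 ##::::   .::.......:::   .::::#
```

Now 2, 3 and 4 are centred at 74°, 110.5° and 147°, so the wheel is at about 19.6°: it turned 43° with some slip. A second pinch follows for the rest.

Request:
arm_command:
  moves:
    - [[1.56,-0.05,4.0],0]
    - [[0,0,5.0],0]
    - [[0,0,3.0],0]
    - [[0,0,0.9],0]
    - [[0,0,0],0]

```text
clock: 24.65
tool_pos: [0.5483, -0.3151, 0.0841]
ee_rot: [[-0.993, 0.116, -0.001], [0.116, 0.993, 0.001], [0.002, 0.001, -1.0]]
ft_force: [0.8, -0.7, 1.1]
grip_width: 0.763
finger_force: 0.0
```

Request:
arm_command:
  moves:
    - [[0,0,0],0]
    - [[0,0,0],0]
    - [[0,0,0],0]
    - [[0,0,0],0]
    - [[0,0,0],0]
  grip: 255

```text
clock: 25.28
tool_pos: [0.5497, -0.3153, 0.0866]
ee_rot: [[-0.993, 0.116, 0.002], [0.116, 0.993, -0.001], [-0.002, -0.001, -1.0]]
ft_force: [0.8, 2.7, 6.3]
grip_width: 0.313
finger_force: 60.5
```

```bash
sed -i 's/^for i in range(0,156/import sys\nif len(sys.argv)>1:\n  for i in range(0,156/; s/^S=strip/S=strip/' st.py; python3 st.py
```

```text
25.375 rel X,Y,z(mm) [ 9.6237 -0.3978 86.5648] F [0.3949 3.0709 6.4451] 0.31751388150756893
```

Request:
arm_command:
  moves:
    - [[0.48,0,-0.08],0]
    - [[0.48,0,-0.03],0]
    - [[0.5,0,0.03],0]
    - [[0.5,0,0.1],0]
    - [[0,0,0],0]

```text
clock: 26.0
tool_pos: [0.5354, -0.3135, 0.0877]
ee_rot: [[-0.993, 0.117, 0.013], [0.117, 0.993, -0.004], [-0.014, -0.002, -1.0]]
ft_force: [13.6, 3.7, 3.9]
grip_width: 0.315
finger_force: 61.2
```

```bash
python3 st.py
```

```text
26.1 rel X,Y,z(mm) [-4.787  -0.3553 87.7003] F [13.3803  4.5737  3.5119] 0.3159655051839329
```

Request:
arm_command:
  moves:
    - [[0.2,0,0.06],0]
    - [[0.2,0,0.08],0]
    - [[0,0,0],0]

```text
clock: 26.48
tool_pos: [0.5324, -0.3132, 0.0873]
ee_rot: [[-0.993, 0.117, 0.015], [0.117, 0.993, -0.004], [-0.016, -0.003, -1.0]]
ft_force: [14.7, 5.3, 6.5]
grip_width: 0.314
finger_force: 62.1
```

Request:
arm_command:
  moves:
    - [[-0.2,0,0],0]
    - [[-0.25,0,0],0]
    - [[0,0,0],0]

```text
clock: 26.85
tool_pos: [0.533, -0.3132, 0.0873]
ee_rot: [[-0.993, 0.117, 0.007], [0.117, 0.993, -0.002], [-0.008, -0.002, -1.0]]
ft_force: [2.2, 6.7, 17.2]
grip_width: 0.318
finger_force: 63.3
```

Request:
arm_command:
  moves:
    - [[0,0,0],0]
    - [[0,0,0],0]
    - [[0,0,0],0]
    - [[0,0,0],0]
  grip: 60

```text
clock: 27.35
tool_pos: [0.5296, -0.3131, 0.0828]
ee_rot: [[-0.993, 0.116, -0.001], [0.116, 0.993, 0.0], [0.001, 0.0, -1.0]]
ft_force: [0.0, 0.1, 0.1]
grip_width: 0.764
finger_force: 0.0
```

Request:
arm_command:
  moves:
    - [[-0.5,0,-4.0],0]
    - [[-1.0,0,-5.0],0]
    - [[-1.5,0,-4.0],0]
    - [[0,0,0],0]
    - [[0,0,0],0]

```text
clock: 27.98
tool_pos: [0.5591, -0.3163, 0.2123]
ee_rot: [[-0.993, 0.116, -0.001], [0.116, 0.993, 0.001], [0.001, 0.001, -1.0]]
ft_force: [-0.4, 1.3, 0.1]
grip_width: 0.764
finger_force: 0.0
```

```bash
python3 st.py 1
```

```text
28.075 rel X,Y,z(mm) [ 18.5525  -0.1334 211.3997] F [-0.0773 -0.0241  0.5236] 0.7605776554731281
10 ::::...:*############:. .:::::*
12 :::::..:*############:...:::::*
14 *:::::::*###******###::::::::**
16 *:::::::*###******###*:::::::**
18 *:::::::*###******###*:::::::**
20 *:::::::*###******###*:::::::**
22 *:::::::*###******###::::::::**
24 *:::::::*###******###::::::::**
26 *:::::::*###*****####::::::::**
28 *::::..:*############:..:::::**
30 *::::...*############.  .::::**
32 *:::.. .:############   .::::**
34 :::::.  :************   .::::**
36 :::::.  .::::::::::::   .::::**
38 :.....  ..........:::   ....:**
40 :....             :::.   ...:**
42 *....            .*#*.  ..:::**
44 *.:::.           .*##.  .::::**
46 *.:::.           .*#*.  .::::**
48 *.:::.           .*#*.  .:..:**
50 *....            .*#*.      .**
52 *                .*##:      .**
54 *.....           .*##.  .....**
56 :::::.           .*##.  .::::**
58 :::::.           .*##.  .::::**
60 *::::.           .*##.  .....:*
62 *.               .*##.      .**
64 :.               .*##.      .**
66 *...:.           .*#
[... 1059 characters left out ...]
#######  .....:*
128 #*****  .#############  .****:*
130 #*****  .*############  .****:*
132 #*****.           *###  .****:*
134 ##....            *###      .:*
136 #*       .:::::::*####      .:*
138 #*....  .#############  .....:*
140 ##:***. .#############  .:***:*
142 ##:***.  .:::::::::**:  .****:*
144 ##:**:.                 .:**::*
146 #*.....                  ....:*
148 #*                           :*
150 #*.....           :##*  ..::::*
152 #***::.           :###. .:*:::*
154 #****:.           :###. .:**::*
156 ##*:::.           :##*. ..:::*#
158 ##:::.            .##*.  ....*#
160 ##....   .::::::::*##*.  ....*#
162 ##....   *###########*.  .:::*#
164 ##::::   *###########*.  .:::*#
```

```bash
python3 - <<'E'
from h import *
np.set_printoptions(precision=4,suppress=True)
w=cap("wrist");a=cap("scene");b=cap("top")
g=cv2.GaussianBlur(cv2.cvtColor(w["color"],cv2.COLOR_RGB2GRAY),(3,3),0)
th=np.radians(-6.7);X=np.array([np.cos(th),np.sin(th),0]);Y=np.array([-np.sin(th),np.cos(th),0]);ax=np.array([.5402,-.3137,.066])
l=cv2.connectedComponents((g>110).astype(np.uint8))[1]
q=proj(w,ax+[0,0,.006]+Y*.033-X*.03)[0].astype(int);k=l[q[1],q[0]]
cs,_=cv2.findContours((l==k).astype(np.uint8),cv2.RETR_EXTERNAL,cv2.CHAIN_APPROX_NONE);cs=max(cs,key=len)
P=np.array([plane(w,u,v,.072) for u,v in cv2.approxPolyDP(cv2.convexHull(cs),4,True)[:,0]]);print(P,cv2.minAreaRect((P[:,:2]*1000).astype(np.float32)))
S=strip(a,ax,X,Y,0,110,111)
for i in range(0,111,3): print(i,''.join(' .:*#'[min(4,v//40)] for v in S[i]))
E
```

```text
[[ 0.4767 -0.3454  0.072 ]
 [ 0.4885 -0.2662  0.072 ]
 [ 0.602  -0.2824  0.072 ]
 [ 0.5906 -0.3615  0.072 ]] ((539.3685302734375, -313.87017822265625), (79.99949645996094, 115.21741485595703), 81.90582275390625)
0 *******************************
3 ::::::::::::::::****:::::::::::
6 :::::::::::::::::::::::::::::::
9 .::::::::::::::::::::::::::::..
12 .....:::::::::::::::::::::::::.
15 ......:::::::::::::::::..::::..
18 ......:::::::::::::::..........
21 ......::::::...::::::.......:..
24 ......::::::...::::::......::..
27 ......::::::....:::::......::..
30 ......:::::::.::::::::.........
33 ......::::::::::***:::.........
36 ......::::*:::**:::::..........
39 ........:::::::::::............
42 ............................:::
45 ..........................:::**
48 .......... ......:::::...:::***
51 .........  .....:::*:::..:::***
54 .........   ....::**:::...::***
57 ................:::::::...::***
60 ................:::*:::..:::***
63 ................::***::..:::***
66 ................::***:::..:::**
69 ................::***::...:::**
72 ..:.............::****::::::***
75 ..::::...........:::::::::::***
78 ....::..................::::***
81 ........:::::::::::::.....::***
84 ....:::::************:::.:::***
87 ..::::::**####********::::::***
90 ...:::::**###*******::::::::***
93 .....:::**###*****::::::.::::**
96 ......::**####*******::::::::**
99 ...::::::**####**####**::::::**
102 ...:::::::********####**:::::**
105 ....:::::::********###**:::::**
108 ......:::::**************::::**
```

The wrist view puts the wheel within about 2° of digit 0, and the scene camera (after its known offset) agrees. Digit 0 is centred in the window, the rod is at rest, and the gripper is clear.

```bash
python3 -c "
from plant import robot
print(robot.hand_in())"
```

```text
the job is handed in; nothing more can be done
None
```

The job is handed in at about 28 s on the robot clock: the rod lies level in the rack with its grey handle between the forks, and the thumbwheel stands at 0, measured to within about 3°; the judge's result was not shown.

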